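# Pile the loaf-tin lids and hold the clamp lever at its third notch

### The job

Lay the two loose loaf-tin lids, in either order and without dropping them, squarely on top of the lid in the clamp's bed so that the three make one aligned pile. Then let go of the lids, press the clamp's spring lever down past its first two notches to the third, not on to the stop, and keep it pressed there with the fingers: finish while holding it. Do not shift the other things on the table.

Things in the scene. Friction and masses are not known exactly. Their poses are not given: they have to be found in the camera images.
- lid_left: one of three alike flat rigid steel lids of small loaf tins, 140 (its x) x 60 (its y) x 12 thick (z) (sizes in mm throughout), about 0.16 kg; lies on the table to the left of the clamp. Origin: centre of its underside. Pick it by its 60 mm width.
- lid_right: the like lid (140 x 60 x 12) that lies on the table to the right of the clamp. Origin: centre of its underside.
- lid_bed: the like lid (140 x 60 x 12) that already lies loose in the clamp's bed, its length along the bed, a few mm off the middle between jaw and stop. Origin: centre of its underside.
- clamp: grey pile clamp fixed to the table; same axes as point bed, origin 10 below it. At the bed's far end (x = +70.5) an upright fixed stop, at the near end a sliding jaw, both 68 tall above the table. On the right a spring lever with, beside it, an upright disc (radius 52 about the hinge) bearing three black studs, at the lever's angles at its three notches, the third the largest.
- bed (a point): centre of the clamp's bed, on its top face, 10 above the table. x along the lids' length, from jaw to stop; y left; z up. Lever at rest: jaw face at x = -83 (room 153.5 for the 140 lids, middle x = -6). Pressing the lever to the third notch brings it to x = -72, pushing the lids to the stop. The long sides are open: nothing aligns lids sideways. The bed plate is 90 wide.
- lever_pad (a point): point on the top face of the black flat paddle (70 long, 36 wide) ending the spring lever, 112 from its hinge, mid-paddle; moves with the lever. Hinge: level, along the bed's y, 100 above the table, at bed x = +50, y = -115; the lever points from it to bed -x. At rest it rises 0.489 rad above level, at the third notch it dips 0.246 below. The top face lies 5 above the hinge line.
- lever (a joint): turn of the spring lever, rad, growing as it is pressed down: 0 at rest (up), notches at 0.245, 0.490 and 0.735 (third), hard stop at 0.98. The notches are only felt: the push at the paddle swells and eases at each (2 to 9 N in all, about 7 N at the third notch), and the lever always springs back up when let go. Press the paddle straight down with the fingertips.
- loaf_tin: bystander: an open dark loaf tin 100 x 200 x 75 tall, far left (origin: centre of its underside)
- scraper: bystander: a dough scraper, steel blade with a round wooden handle 130 long, far left of the middle (origin: centre of its underside)
- cutter: bystander: a steel ring cutter, 72 across, 45 tall, far right (origin: centre of its underside)
- brush: bystander: a wooden pastry brush 220 long, left of the left lid (origin: centre of its underside)
- jar: bystander: a closed glass jar, 80 across, 120 tall, far right (origin: centre of its underside)
- weight: bystander: a brass scale weight, 48 across, 54 tall, near right (origin: centre of its underside)
Not all that is in view belongs to the job. Leave any red or turquoise look-alike of the lid_left alone.

How it is judged:
By the outcome, as a careful person would: the job done as asked, in the order asked, and still so for the second after the job is handed in, while the arm keeps its last pose, push and grip.
It also fails if it takes over 62 s, if anything falls off the work surface, if the arm or the gripper's body presses on something with over 40 N, if the wrist force passes 120 N, or if a joint passes its speed limit or range.

### The arm

A 6-joint arm with a two-finger parallel gripper is mounted at the origin on the work surface. World frame = base frame: x ahead of the robot, y to its left, z up, the work surface at z = 0. Lengths are in mm, angles in rad, forces in N, time in s.
With the tool pointing down it reaches from about 375 to 925 mm from the base axis. Payload 5.7 kg.
Tool frame: the origin (TCP) lies midway between the tips of the shut fingers; the grasp point (between the pads) lies 19 mm behind it; z points along the fingers, y is the line along which they close (so a half turn about z gives the same grasp; the last joint's range is limited). The gripper opens to 85 mm and grips with 20 to 120 N. Pads are 22 mm wide; open, the fingers measure 114 mm over their backs; the gripper's body (76 mm by 85 mm) begins 54 mm behind the grasp point. The pads swing forward as they close: fully open they stand 13 mm farther back than shut.
Start: joints at [-1.449, 0.359, 1.51, -0, 1.272, -0.115], TCP at [140.743, -583.228, 231.267] pointing down, gripper open.
Joint ranges: [-2.97, 2.97], [-1.01, 2.36], [0.21, 2.38], [-0.96, 4.11], [0.2, 2.71], [-2.98, 2.98]. Speed limits (rad/s): [2.39, 2.39, 3.14, 3.14, 3.14, 3.14].

### API

Orientations are given as a unit quaternion [w, x, y, z].
In Python, from rig import bot gives the robot as it stands. The module is installed in compiled form; this text tells all that it offers.
- The arm moves only by the tool apply_moves, never from a script. Its argument "commands" is a list of rows, each an object with "translation": the shift along the tool's x, y, z in mm, a list of three; "angular": the turn, a rotation vector about the tool's x, y, z in degrees, a list of three. In form: [{"translation": [tx, ty, tz], "angular": [ax, ay, az]}, ...]. A call has 1 to 8 rows; each row shifts and turns the commanded pose from where the row before left it, along the tool's axes as they then stand; what a row does not reach is not made up. A row lasts 1/8 s, in which the tool goes at most 62.5 mm and 10.7 degrees, less where a joint would pass 70% of its speed; a pose out of reach is approached as far as the arm can. A call is refused whole if a number of a shift passes 62.5 or a number of a turn 10.7, either way. A call with a gripper value outside its range is refused whole. "claw" is the opening, from 0 (shut) to 1 (fully open), set as the call begins (left out, the last holds). The fingers move at their own pace and stop on an object; the grip force is fixed at half the most. Time passes only in rows, so rows that do not move let the fingers close. It gives the time, the measured TCP pose, the force, the opening and the grip force at its end, in the units of the state.
- bot.observe(): the state, without advancing time (a new reading comes with each control period).
- bot.read_camera(name): name is "scene" or "top" or "wrist"; returns a dict with "image" (400x640x3 uint8, red, green, blue), "camera_matrix" (3x3 intrinsics, pixels), "R" (3x3) and "t" (3): a world point X has camera coordinates R X + t; the wrist camera has in their place "T_tool_cam" (4x4, takes a point from camera to tool coordinates, whose origin is the TCP and whose axes are the flange's). Camera axes: x right, y down, z forward; pixel columns grow to the right and rows downward; lengths in mm; the calibration is good to about 2 mm. A picture is of the moment at which its call begins: read the wrist's pose just before it. There is no depth.
- bot.finish_job(): hands the job in; it is judged then, once.
The state is a dict: "clock": time; "qpos": joint angles; "dq": joint speeds; "joint_efforts": joint torques, N m; "tcp_pos": TCP position; "tool_rot": TCP orientation; "ft_force": force on the tool from outside, world axes, zero at the start; "ft_torque": the same for the moment, N m; "width": finger opening in mm; "finger_force": force on a finger pad.
Only numpy, scipy, OpenCV 4.12 (cv2) and the standard library are available. Lean on these libraries where they do the work, as an engineer would, in place of code of your own. Each camera call takes 0.05 s, during which the arm holds its last target. There are 200 camera calls.

## Working session

There is one attempt and no reset: what is moved stays moved. The work goes in short steps, Python scripts to look and compute and a tool call to move; the robot and the scene stay as the last step left them, time stands still between calls to the robot, and variables do not carry over. Pictures are saved under pics/ and viewed, at most 10 in all, crops included, and the job is handed in when it is done.

Besides the shell and the picture viewer there is one more tool, called after ">>>" by a JSON object that holds its "fn" and its "kwargs", one argument or row to a line. apply_moves: Moves the arm, as the interface text tells. Its arguments: {"type":"object","properties":{"commands":{"type":"array","items":{"type":"object","properties":{"translation":{"type":"array","items":{"type":"number"}},"angular":{"type":"array","items":{"type":"number"}}}}},"claw":{"type":"number"}},"required":["commands"]}

```bash
mkdir -p pics; python3 - <<'E'
from rig import bot
import cv2,numpy as np,pickle
s=bot.observe();print(s['tcp_pos'],s['tool_rot'],s['clock'],s['width'])
d={}
for n in('scene','top','wrist'):
    c=bot.read_camera(n);d[n]=c;cv2.imwrite(f'pics/{n}0.png',c['image'][...,::-1])
    print(n,np.round(c['camera_matrix'],1).tolist(),[ (k,np.round(c[k],3).tolist()) for k in c if k not in('image','camera_matrix')])
pickle.dump(d,open('d0.pkl','wb'))
E
```

```text
[ 140.65167185 -582.56466719  230.45240903] [-9.30503622e-04  9.92998150e-01  1.18126239e-01 -1.26607069e-05] 0.0 85.2756580094791
scene [[380.0, 0.0, 314.2], [0.0, 380.0, 204.4], [0.0, 0.0, 1.0]] [('R', [[0.558, 0.83, -0.009], [0.535, -0.369, -0.76], [-0.634, 0.419, -0.65]]), ('t', [-340.968, -184.929, 1374.398])]
top [[501.3, 0.0, 330.2], [0.0, 501.3, 201.4], [0.0, 0.0, 1.0]] [('R', [[0.003, -1.0, -0.007], [-0.997, -0.002, -0.071], [0.071, 0.007, -0.997]]), ('t', [51.003, 527.78, 1354.319])]
wrist [[312.5, 0.0, 322.3], [0.0, 312.5, 203.5], [0.0, 0.0, 1.0]] [('T_tool_cam', [[0.0, -0.956, -0.292, 73.751], [1.0, 0.0, 0.0, 0.929], [-0.0, -0.292, 0.956, -142.652], [0.0, 0.0, 0.0, 1.0]])]
```

View pics/top0.png

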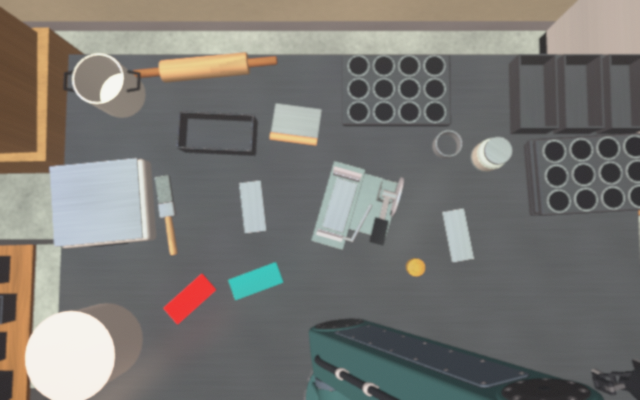

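View pics/scene0.png

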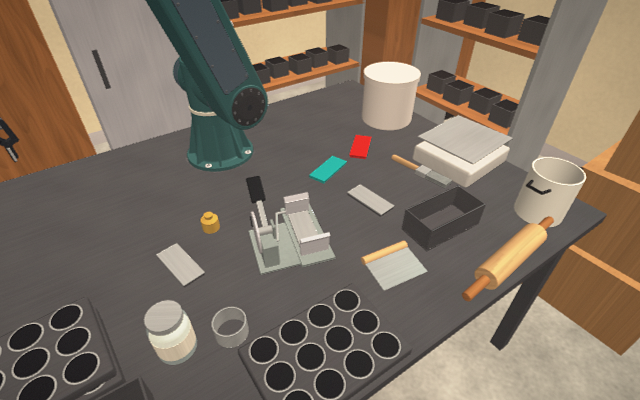

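The top view shows the left lid at (253,206), the right lid at (458,235) and the clamp bed at about (340,205), with the stop at the upper end, the jaw at the lower end and the black paddle at (380,231). The scene view agrees. The look-alikes are the turquoise (255,280) and red (190,298) pieces.

```bash
cat > h.py <<'E'
import numpy as np,cv2
from scipy.spatial.transform import Rotation as Ro
def rot(q): return Ro.from_quat([q[1],q[2],q[3],q[0]]).as_matrix()
def campose(c,s=None):
    if 'R' in c: R=np.array(c['R']);return R.T,-R.T@np.array(c['t'])
    T=np.array(c['T_tool_cam']);Rt=rot(s['tool_rot']);return Rt@T[:3,:3],Rt@T[:3,3]+np.array(s['tcp_pos'])
def ray(c,px,z,s=None):
    Rc,o=campose(c,s);px=np.atleast_2d(np.asarray(px,float))
    d=(Rc@np.linalg.inv(c['camera_matrix'])@np.c_[px,np.ones(len(px))].T).T
    return o+d*((z-o[2])/d[:,2])[:,None]
def proj(c,X,s=None):
    Rc,o=campose(c,s);p=(np.array(c['camera_matrix'])@Rc.T@(np.atleast_2d(X)-o).T).T
    return p[:,:2]/p[:,2:]
def rect(c,mask,z,s=None):
    """min-area rectangle, in world mm at height z, of largest blob"""
    cs,_=cv2.findContours(mask.astype(np.uint8),cv2.RETR_EXTERNAL,cv2.CHAIN_APPROX_NONE)
    k=max(cs,key=cv2.contourArea)[:,0]
    P=ray(c,k,z,s)[:,:2].astype(np.float32)
    (cx,cy),(w,h),a=cv2.minAreaRect(P)
    if w<h: w,h,a=h,w,a+90
    return cx,cy,w,h,(a+90)%180-90
E
python3 - <<'E'
import pickle,cv2,numpy as np
from h import *
d=pickle.load(open('d0.pkl','rb'));c=d['top'];im=c['image']
g=im.astype(int).min(2)
for n,(x0,y0,x1,y1) in dict(left=(230,170,280,245),right=(430,195,490,275)).items():
    m=np.zeros(g.shape,bool);m[y0:y1,x0:x1]=g[y0:y1,x0:x1]>115
    print(n,np.round(rect(c,m,10),1))
cv2.imwrite('pics/clampzoom.png',cv2.resize(im[150:260,300:420,::-1],None,fx=5,fy=5,interpolation=cv2.INTER_CUBIC))
# axis guesses
for n,p,z in [('bedcentre',(340,205),22),('pad',(380,231),158)]: print(n,ray(c,p,z).round(0))
E
```

```text
left [514.1 267.7 145.2  66.    7.4]
right [ 437.1 -296.7  145.    65.8   10.4]
bedcentre [[518.  25.  22.]]
pad [[445. -71. 158.]]
```

View pics/clampzoom.png

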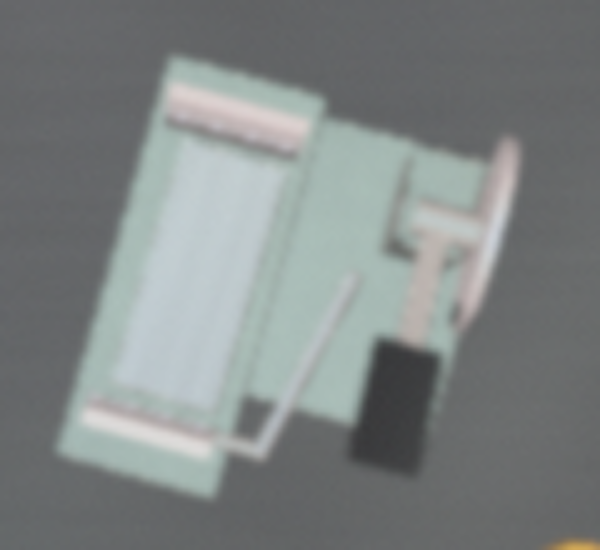

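The bed plate runs from zoom corners (168,58) and (325,98) at the stop end to (58,452) and (215,497) at the jaw end. The bed lid is centred near (205,275) and the paddle lies at x 350–440, y 335–475. The measured lid sizes fit. I'll move over the right lid now and work out the bed pose alongside.

>>> {"fn": "apply_moves", "kwargs": {
  "commands": [
    {"translation": [44.4,-26,13.7],"angular": [0,0,0]},
    {"translation": [44.4,-26,13.7],"angular": [0,0,0]},
    {"translation": [44.4,-26,13.7],"angular": [0,0,0]},
    {"translation": [44.4,-26,13.7],"angular": [0,0,0]},
    {"translation": [44.4,-26,13.7],"angular": [0,0,0]},
    {"translation": [44.4,-26,13.7],"angular": [0,0,0]},
    {"translation": [44.4,-26,13.7],"angular": [0,0,0]},
    {"translation": [44.4,-26,13.7],"angular": [0,0,3.2]}
  ],
  "claw": 1
}}

```text
clock: 1.15
tcp_pos: [438.3, -296.4, 121.2]
tool_rot: [-0.0, 0.996, 0.09, 0.0]
ft_force: [0.8, 0.3, 0.3]
width: 85.2
finger_force: 0.0
```

```bash
cat >> h.py <<'E'
def snap(n,name='wrist'):
    from rig import bot
    s=bot.observe();c=bot.read_camera(name);cv2.imwrite(f'pics/{n}.png',c['image'][...,::-1])
    return s,c
def tomove(s,p,yaw):
    """tool-axis shift and turn about tool z (deg) to bring TCP to p with tool x at world yaw; also tilt left"""
    R=rot(s['tool_rot']);y=np.arctan2(R[1,0],R[0,0])*57.2958
    return (R.T@(np.array(p)-s['tcp_pos'])).round(1), round((y-yaw+180)%360-180,2), R[:,2].round(4)
E
python3 - <<'E'
import pickle
from h import *
d=pickle.load(open('d0.pkl','rb'));c=d['top']
Z=np.array([(168,58),(325,98),(215,497),(58,452)],float)
P=ray(c,(Z+.5)/5-.5+[300,150],10)[:,:2];print('plate',P.round(1),P.mean(0),np.linalg.norm(P-np.roll(P,-1,0),axis=1))
a=(P[0]+P[1]-P[2]-P[3]);print('yaw',np.degrees(np.arctan2(a[1],a[0])))
L=ray(c,(np.array([[180,138],[287,160],[218,405],[115,380]])+.5)/5-.5+[300,150],22)[:,:2];print('lid',L.round(1),L.mean(0))
s,c=snap('w1');pickle.dump((s,c),open('w1.pkl','wb'))
print(s['tcp_pos'],tomove(s,[437,-297,120],10.4))
g=c['image'].astype(int).min(2);print(g[200,320],np.percentile(g,[5,50,95]))
m=g>130;print(rect(c,m,12,s))
E
```

```text
plate [[640.   44.4]
 [617.8 -42.6]
 [397.6  18.1]
 [421.9 104.2]] [519.32832545  30.99952209] [ 89.76589694 228.38449455  89.51097425 226.091807  ]
yaw -15.378911794011174
lid [[593.9  37.7]
 [581.9 -21. ]
 [447.8  16.7]
 [461.2  72.8]] [521.20104525  26.53976797]
[ 438.27349994 -296.41486957  121.1924313 ] (array([-1.4,  0.3,  1.2]), np.float64(-0.11), array([ 0.,  0., -1.]))
240 [ 38. 118. 221.]
(440.76812744140625, -295.31610107421875, 146.9134979248047, 65.366943359375, 10.243553161621094)
```

View pics/w1.png

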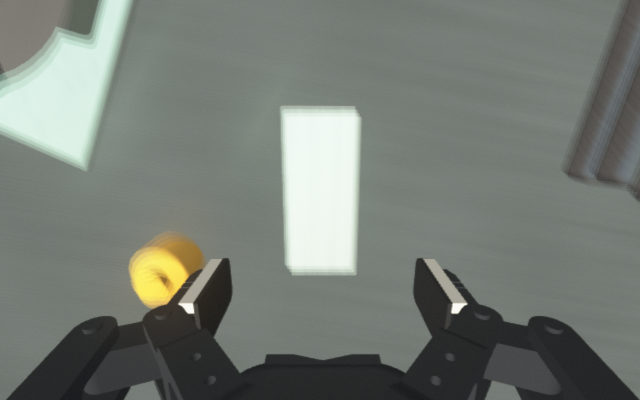

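The wrist view shows the right lid centred at about (321,190), straight ahead of the open fingers. Its left edge is at x≈283 and its right edge at 358. I'll re-measure with the arm at rest.

```bash
python3 - <<'E'
from h import *
s,c=snap('w2');g=cv2.GaussianBlur(c['image'],(3,3),0).astype(int).min(2)
for t in(150,180,200):
    r=rect(c,g>t,11,s);print(np.round(r,1),tomove(s,[r[0],r[1],0],r[4]))
E
```

```text
[ 436.4 -298.8  140.8   60.4   10.6] (array([ -6.1,   6.7, 119.6]), np.float64(-0.36), array([ 8.0e-04,  4.2e-03, -1.0e+00]))
[ 436.4 -298.8  139.2   59.4   10.5] (array([ -6. ,   6.6, 119.6]), np.float64(-0.31), array([ 8.0e-04,  4.2e-03, -1.0e+00]))
[ 436.8 -298.7  138.    58.5   10.6] (array([ -5.6,   6.7, 119.6]), np.float64(-0.36), array([ 8.0e-04,  4.2e-03, -1.0e+00]))
```

```bash
python3 - <<'E'
from h import *
for i in range(4):
    s,c=snap('w3');g=cv2.GaussianBlur(c['image'],(3,3),0).astype(int).min(2)
    r=rect(c,g>170,11,s);print(s['clock'],np.round(s['tcp_pos'],1),s['dq'].round(3) if hasattr(s['dq'],'round') else s['dq'],np.round(r,1),tomove(s,[r[0],r[1],0],r[4]))
E
```

```text
1.25 [ 439.1 -293.6  120.2] [-0.069 -0.019 -0.007 -0.049  0.02  -0.108] [ 436.7 -299.2  139.4   59.8   10.5] (array([ -3.2,   5.4, 120.2]), np.float64(0.03), array([-0.0011,  0.0031, -1.    ]))
1.3 [ 437.9 -295.5  120.8] [-0.054 -0.017 -0.008 -0.022  0.007 -0.034] [ 436.8 -299.2  139.3   59.8   10.5] (array([ -1.6,   3.6, 120.8]), np.float64(0.12), array([-0.0015,  0.0015, -1.    ]))
1.35 [ 437.3 -296.9  121.3] [-0.041 -0.011 -0.007 -0.007 -0.    -0.005] [ 436.7 -299.   139.2   59.8   10.5] (array([ -0.9,   2.1, 121.3]), np.float64(0.05), array([-1.1e-03,  5.0e-04, -1.0e+00]))
1.4 [ 437.  -297.8  121.6] [-0.028 -0.009 -0.002  0.001 -0.002  0.002] [ 437.  -298.8  139.    59.8   10.5] (array([-1.000e-01,  1.000e+00,  1.216e+02]), np.float64(-0.01), array([-6.e-04, -0.e+00, -1.e+00]))
```

>>> {"fn": "apply_moves", "kwargs": {
  "commands": [
    {"translation": [0,1.3,15]},
    {"translation": [0,0,25]},
    {"translation": [0,0,25]},
    {"translation": [0,0,25]},
    {"translation": [0,0,20]},
    {"translation": [0,0,10]},
    {"translation": [0,0,3.5]},
    {"translation": [0,0,0]}
  ]
}}

```text
$.commands[0]: bad value
```

>>> {"fn": "apply_moves", "kwargs": {
  "commands": [
    {"translation": [0,0,0]},
    {"translation": [0,0,0]},
    {"translation": [0,0,0]},
    {"translation": [0,0,0]},
    {"translation": [0,0,0]}
  ],
  "claw": 0
}}

```text
$.commands[0]: bad value
```

```bash
python3 - <<'E'
from h import *
s,c=snap('w4');print(s['tcp_pos'],s['width'],s['finger_force'],s['ft_force'])
E
```

```text
[ 436.78790685 -298.39994766  121.8433828 ] 85.19411590186458 0.0 [-0.51368205  0.5524212   0.06345639]
```

View pics/w4.png

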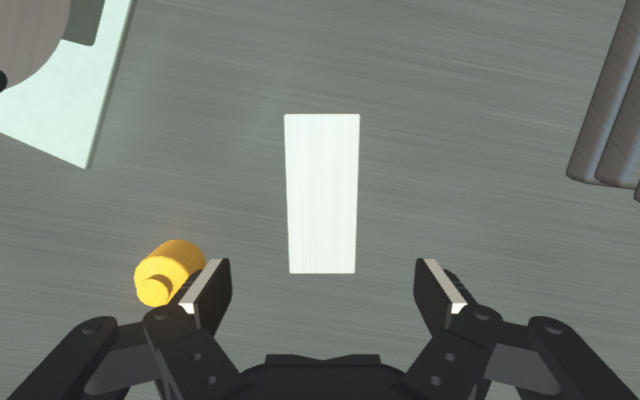

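The moves were refused because each row needs "angular". The arm has settled, with the lid centred at (322,193) in the image.

>>> {"fn": "apply_moves", "kwargs": {
  "commands": [
    {"translation": [0,0.6,15],"angular": [0,0,0]},
    {"translation": [0,0,25],"angular": [0,0,0]},
    {"translation": [0,0,25],"angular": [0,0,0]},
    {"translation": [0,0,25],"angular": [0,0,0]},
    {"translation": [0,0,20],"angular": [0,0,0]},
    {"translation": [0,0,10],"angular": [0,0,0]},
    {"translation": [0,0,3.5],"angular": [0,0,0]},
    {"translation": [0,0,0],"angular": [0,0,0]}
  ],
  "claw": 1
}}

```text
clock: 2.5
tcp_pos: [437.4, -298.6, -1.7]
tool_rot: [0.0, 0.996, 0.09, 0.0]
ft_force: [-0.9, -0.1, 0.4]
width: 85.3
finger_force: 0.0
```

>>> {"fn": "apply_moves", "kwargs": {
  "commands": [
    {"translation": [0,0,0],"angular": [0,0,0]},
    {"translation": [0,0,0],"angular": [0,0,0]},
    {"translation": [0,0,0],"angular": [0,0,0]},
    {"translation": [0,0,0],"angular": [0,0,0]},
    {"translation": [0,0,0],"angular": [0,0,0]}
  ],
  "claw": 0
}}

```text
clock: 3.12
tcp_pos: [437.7, -298.6, -0.6]
tool_rot: [0.001, 0.996, 0.09, 0.0]
ft_force: [-1.3, 1.0, 6.7]
width: 57.9
finger_force: 63.8
```

```bash
python3 - <<'E'
from h import *
s,c=snap('w5');print(s['clock'],s['tcp_pos'],s['width'],s['finger_force'],s['ft_force'])
E
```

```text
3.125 [ 437.73089377 -298.61115964   -0.62695855] 57.926916986976785 63.774962425231934 [-1.25760536  0.95874814  6.74113957]
```

View pics/w5.png

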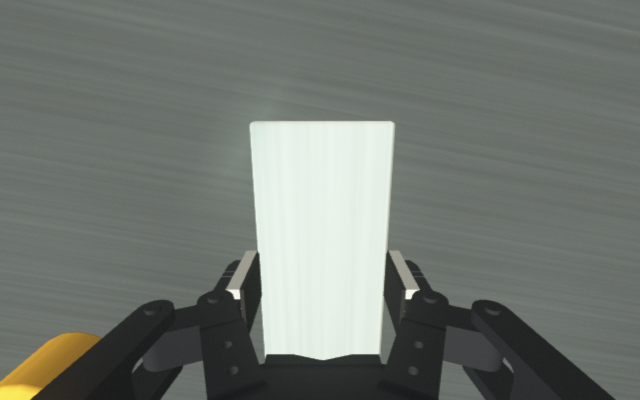

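The lid is held centred between the pads (its edges at x≈262 and 385 by the pads), with 64 N on the pads. The fingertips are just touching the table. Now I'll lift, carry high over the lever, and look at the bed from its left.

>>> {"fn": "apply_moves", "kwargs": {
  "commands": [
    {"translation": [0,0,-15],"angular": [0,0,0]},
    {"translation": [0,0,-35],"angular": [0,0,0]},
    {"translation": [0,0,-50],"angular": [0,0,0]},
    {"translation": [0,0,-50],"angular": [0,0,0]},
    {"translation": [0,0,-50],"angular": [0,0,0]},
    {"translation": [0,0,-30],"angular": [0,0,0]},
    {"translation": [21.4,-46,0],"angular": [0,0,0]},
    {"translation": [21.4,-46,0],"angular": [0,0,0]}
  ]
}}

```text
clock: 4.18
tcp_pos: [463.1, -199.3, 229.8]
tool_rot: [0.001, 0.996, 0.089, 0.001]
ft_force: [1.0, -0.1, -1.5]
width: 57.9
finger_force: 65.3
```

>>> {"fn": "apply_moves", "kwargs": {
  "commands": [
    {"translation": [21.4,-46,0],"angular": [0,0,0]},
    {"translation": [21.4,-46,0],"angular": [0,0,0]},
    {"translation": [21.4,-46,0],"angular": [0,0,0]},
    {"translation": [21.4,-46,0],"angular": [0,0,0]},
    {"translation": [21.4,-46,0],"angular": [0,0,0]},
    {"translation": [21.4,-46,0],"angular": [0,0,0]},
    {"translation": [21.4,-46,0],"angular": [0,0,0]},
    {"translation": [21.4,-46,0],"angular": [0,0,0]}
  ]
}}

```text
clock: 5.18
tcp_pos: [564.8, 194.4, 229.2]
tool_rot: [-0.0, 0.996, 0.091, 0.0]
ft_force: [0.4, -0.5, -1.7]
width: 58.1
finger_force: 65.3
```

>>> {"fn": "apply_moves", "kwargs": {
  "commands": [
    {"translation": [0,0,0],"angular": [0,0,8.6]},
    {"translation": [0,0,0],"angular": [0,0,8.6]},
    {"translation": [0,0,0],"angular": [0,0,8.7]},
    {"translation": [0,0,0],"angular": [0,0,0]},
    {"translation": [0,0,0],"angular": [0,0,0]},
    {"translation": [0,0,0],"angular": [0,0,0]},
    {"translation": [0,0,0],"angular": [0,0,0]},
    {"translation": [0,0,0],"angular": [0,0,0]}
  ]
}}

```text
clock: 6.18
tcp_pos: [565.1, 192.7, 228.2]
tool_rot: [-0.0, 0.991, -0.135, -0.0]
ft_force: [-0.2, -0.9, -0.1]
width: 57.9
finger_force: 65.3
```

```bash
python3 - <<'E'
from h import *
import pickle
s,c=snap('w6');print(s['clock'],s['tcp_pos'],s['dq'],s['width'],tomove(s,[565,192,230],-15.4));pickle.dump((s,c),open('w6.pkl','wb'))
E
```

```text
6.175 [565.07039019 192.68190556 228.22529704] [ 0.00140221 -0.00057473 -0.00252295  0.00092006 -0.0002424   0.00137885] 57.90455993915629 (array([ 0.1,  0.7, -1.8]), np.float64(-0.11), array([-1.e-04,  1.e-04, -1.e+00]))
```

View pics/w6.png

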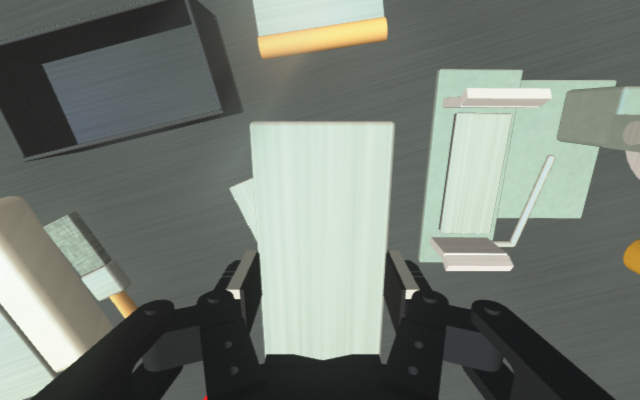

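The wrist view shows the held lid, with its far edge from (250,122) to (394,122). The bed lid is at roughly (454,113), (513,114), (497,235), (440,232), between the stop above it and the jaw below.

```bash
python3 - <<'E'
from h import *
import pickle
s,c=pickle.load(open('w6.pkl','rb'));im=c['image']
for v,us in((170,(424,428,433,440,444,447,450,455,470,490,500,504,508,512,516)),): print([(u,im[v,u].tolist()) for u in us])
print([(v,im[v,476].tolist()) for v in(104,108,110,112,114,116,225,230,232,234,236,238)])
K=np.array([(454,113),(513,114),(497,236),(440,232)])
P=ray(c,K,22,s)[:,:2];print(P.round(1),np.linalg.norm(P-np.roll(P,-1,0),axis=1).round(1))
# held lid: top plane height from TCP
z=s['tcp_pos'][2]+12.6
H=ray(c,[(250,122),(394,122),(386,300),(260.5,300)],z,s);R=rot(s['tool_rot']);print('held tool',((H-s['tcp_pos'])@R).round(1))
E
```

```text
[(424, [99, 106, 101]), (428, [155, 169, 153]), (433, [187, 214, 195]), (440, [185, 213, 192]), (444, [185, 212, 192]), (447, [101, 106, 96]), (450, [213, 229, 219]), (455, [212, 227, 212]), (470, [212, 226, 211]), (490, [212, 226, 210]), (500, [209, 223, 207]), (504, [183, 207, 188]), (508, [189, 214, 195]), (512, [189, 215, 195]), (516, [187, 214, 194])]
[(104, [186, 180, 168]), (108, [182, 207, 186]), (110, [183, 211, 190]), (112, [183, 207, 186]), (114, [210, 221, 205]), (116, [212, 227, 212]), (225, [208, 222, 206]), (230, [209, 224, 208]), (232, [210, 223, 208]), (234, [186, 210, 191]), (236, [183, 207, 187]), (238, [128, 127, 120])]
[[593.8  37. ]
 [575.8 -23.9]
 [438.    8.2]
 [461.5  73.6]] [ 63.4 141.5  69.5 137.2]
held tool [[ 68.9 -27.9 -12.6]
 [ 69.   30.1 -12.6]
 [-13.8  31.8 -12.6]
 [-13.9 -28.5 -12.6]]
```

```bash
python3 - <<'E'
from h import *
import pickle
s,c=pickle.load(open('w6.pkl','rb'));im=c['image'].astype(int)
m=np.zeros(im.shape[:2],np.uint8);roi=(slice(107,240),slice(432,520))
m[roi]=((im[...,0]>198)&(im[...,1]-im[...,0]>5))[roi]
m=cv2.morphologyEx(m,cv2.MORPH_OPEN,np.ones((3,3)))
r=rect(c,m,22,s);print(np.round(r,2))
k=max(cv2.findContours(m,0,1)[0],key=cv2.contourArea);q=cv2.boxPoints(cv2.minAreaRect(k));print(q,cv2.approxPolyDP(k,6,True)[:,0].tolist())
# plate left edge at z=10
e=[]
for v in range(85,255,10):
    row=im[v,400:450];u=400+np.argmax(row[:,1]>160);e.append((u-.5,v))
E=ray(c,e,10,s)[:,:2];vx,vy,x0,y0=cv2.fitLine(E.astype(np.float32),2,0,.01,.01).ravel();print('plate yaw',np.degrees(np.arctan(vy/vx)),'left edge dist from lid centre',abs((np.array(r[:2])-[x0,y0])@[-vy,vx]))
yaw=r[4]
print(tomove(s,[r[0],r[1],100],yaw),s['tcp_pos'])
E
```

```text
[518.36  25.53 137.98  58.59 -16.52]
[[439.3594  231.60391]
 [458.05624 106.95844]
 [510.9169  114.88754]
 [492.22006 239.53302]] [[457, 114], [442, 232], [488, 233], [510, 115]]
plate yaw -15.949468 left edge dist from lid centre 49.255527210488594
(array([ -0.3, 173.6, 128.2]), np.float64(1.01), array([-1.e-04,  1.e-04, -1.e+00])) [565.07039019 192.68190556 228.22529704]
```

>>> {"fn": "apply_moves", "kwargs": {
  "commands": [
    {"translation": [0.3,35,0],"angular": [0,0,0.5]},
    {"translation": [0.2,45,0],"angular": [0,0,0.4]},
    {"translation": [0.2,50,0],"angular": [0,0,0]},
    {"translation": [0,30,0],"angular": [0,0,0]},
    {"translation": [0,12.4,20],"angular": [0,0,0]},
    {"translation": [0,0,40],"angular": [0,0,0]},
    {"translation": [0,0,40],"angular": [0,0,0]},
    {"translation": [0,0,28],"angular": [0,0,0]}
  ]
}}

```text
clock: 7.22
tcp_pos: [517.2, 26.9, 98.8]
tool_rot: [-0.0, 0.99, -0.143, -0.001]
ft_force: [-0.5, -0.6, -1.1]
width: 57.9
finger_force: 65.3
```

>>> {"fn": "apply_moves", "kwargs": {
  "commands": [
    {"translation": [0,0,0],"angular": [0,0,0]},
    {"translation": [0,0,0],"angular": [0,0,0]},
    {"translation": [0,0,0],"angular": [0,0,0]},
    {"translation": [0,0,0],"angular": [0,0,0]}
  ]
}}

```text
clock: 7.72
tcp_pos: [518.6, 26.9, 101.3]
tool_rot: [-0.0, 0.99, -0.143, 0.001]
ft_force: [0.6, 0.4, -1.3]
width: 58.2
finger_force: 65.3
```

```bash
python3 - <<'E'
from h import *
import pickle
s,c=snap('w7');print(s['clock'],s['tcp_pos'],s['width'],s['ft_force'],tomove(s,[518.4,25.5,22],-16.5))
cv2.imwrite('pics/w7z.png',cv2.resize(c['image'][...,::-1][20:320,160:500],None,fx=1.75,fy=1.75))
E
```

```text
7.725 [518.63783437  26.89749378 101.33874815] 58.18532090850954 [ 0.58961069  0.38419766 -1.34354523] (array([ 0. ,  1.5, 79.3]), np.float64(0.07), array([ 2.2e-03, -1.0e-04, -1.0e+00]))
```

View pics/w7z.png

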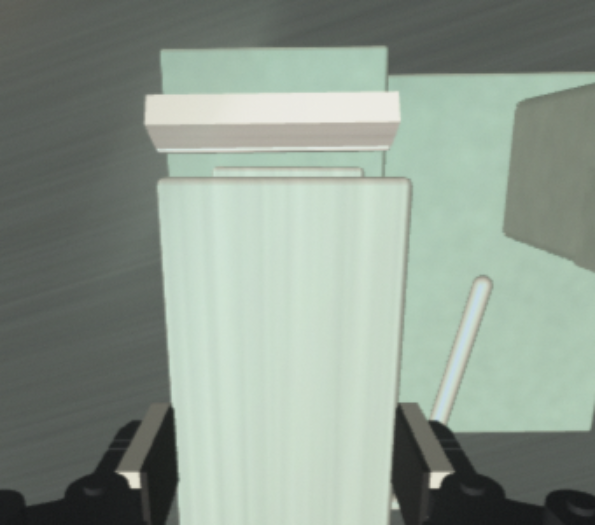

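The view shows the bed lid's far edge just beyond the held one: zoomed, the bed lid's edge spans x 214–363 at y≈169 and the held lid's spans 158–411 at y≈181. Both are nearly level with the stop. I'll use this for a direct relative check.

```bash
python3 - <<'E'
from h import *
from rig import bot
s=bot.observe();c=bot.read_camera('wrist');R=rot(s['tool_rot'])
f=lambda pts,z:((ray(c,(np.array(pts)+.5)/1.75-.5+[160,20],z,s)-s['tcp_pos'])@R).round(1)
print('bed',f([(214,168),(363,168)],22));print('held',f([(159,180),(411,180)],s['tcp_pos'][2]+12.6),s['tcp_pos'])
print(c['image'][105:128,320].tolist())
E
```

```text
bed [[ 69.3 -26.3  79.3]
 [ 69.3  31.9  79.2]]
held [[ 68.7 -27.7 -12.5]
 [ 68.7  30.4 -12.5]] [518.43745968  26.9007064  101.12573783]
[[209, 209, 198], [143, 150, 138], [170, 197, 177], [176, 204, 185], [174, 203, 183], [175, 204, 185], [175, 205, 187], [175, 204, 185], [175, 204, 184], [172, 199, 180], [161, 166, 151], [188, 195, 179], [196, 212, 197], [200, 220, 205], [202, 221, 206], [195, 214, 199], [152, 157, 143], [176, 176, 161], [190, 194, 178], [195, 204, 188], [200, 214, 199], [204, 222, 208], [203, 223, 207]]
```

>>> {"fn": "apply_moves", "kwargs": {
  "commands": [
    {"translation": [0.5,1.3,10],"angular": [0,0,0]},
    {"translation": [0,0,25],"angular": [0,0,0]},
    {"translation": [0,0,22],"angular": [0,0,0]},
    {"translation": [0,0,12],"angular": [0,0,0]},
    {"translation": [0,0,5],"angular": [0,0,0]},
    {"translation": [0,0,2.5],"angular": [0,0,0]},
    {"translation": [0,0,1],"angular": [0,0,0]},
    {"translation": [0,0,0.5],"angular": [0,0,0]}
  ]
}}

```text
clock: 8.82
tcp_pos: [518.3, 25.5, 22.7]
tool_rot: [-0.0, 0.99, -0.143, 0.0]
ft_force: [-0.4, -0.2, -1.9]
width: 58.0
finger_force: 65.3
```

>>> {"fn": "apply_moves", "kwargs": {
  "commands": [
    {"translation": [0,0,0.5],"angular": [0,0,0]},
    {"translation": [0,0,0.5],"angular": [0,0,0]},
    {"translation": [0,0,0],"angular": [0,0,0]}
  ]
}}

```text
clock: 9.2
tcp_pos: [518.1, 25.5, 21.5]
tool_rot: [-0.0, 0.99, -0.143, 0.0]
ft_force: [-1.1, 0.1, 1.0]
width: 58.0
finger_force: 65.6
```

>>> {"fn": "apply_moves", "kwargs": {
  "commands": [
    {"translation": [0,0,0.3],"angular": [0,0,0]},
    {"translation": [0,0,0],"angular": [0,0,0]}
  ]
}}

```text
clock: 9.45
tcp_pos: [518.1, 25.6, 21.4]
tool_rot: [-0.0, 0.99, -0.143, 0.0]
ft_force: [-1.3, 0.3, 5.7]
width: 58.0
finger_force: 66.1
```

>>> {"fn": "apply_moves", "kwargs": {
  "commands": [
    {"translation": [0,0,0],"angular": [0,0,0]},
    {"translation": [0,0,0],"angular": [0,0,0]},
    {"translation": [0,0,0],"angular": [0,0,0]},
    {"translation": [0,0,-10],"angular": [0,0,0]},
    {"translation": [0,0,-30],"angular": [0,0,0]},
    {"translation": [0,0,-40],"angular": [0,0,0]},
    {"translation": [0,0,-30],"angular": [0,0,0]}
  ],
  "claw": 0.85
}}

```text
clock: 10.32
tcp_pos: [518.3, 25.5, 133.1]
tool_rot: [-0.0, 0.99, -0.143, 0.001]
ft_force: [0.7, -0.8, -0.1]
width: 72.7
finger_force: 0.0
```

>>> {"fn": "apply_moves", "kwargs": {
  "commands": [
    {"translation": [0,0,0],"angular": [0,0,0]},
    {"translation": [0,0,0],"angular": [0,0,0]},
    {"translation": [0,0,0],"angular": [0,0,0]},
    {"translation": [0,0,0],"angular": [0,0,0]}
  ]
}}

```text
clock: 10.82
tcp_pos: [517.2, 25.6, 130.0]
tool_rot: [0.0, 0.99, -0.143, -0.001]
ft_force: [0.6, -0.3, -0.1]
width: 72.4
finger_force: 0.0
```

```bash
python3 - <<'E'
from h import *
import pickle
s,c=snap('w8');print(s['clock'],s['tcp_pos'],s['width'],s['ft_force']);pickle.dump((s,c),open('w8.pkl','wb'))
cv2.imwrite('pics/w8z.png',cv2.resize(c['image'][...,::-1][60:350,200:460],None,fx=2,fy=2))
E
```

```text
10.825 [517.17911506  25.59831151 129.96216507] 72.44268896095257 [ 0.55996166 -0.31713901 -0.0687375 ]
```

View pics/w8z.png

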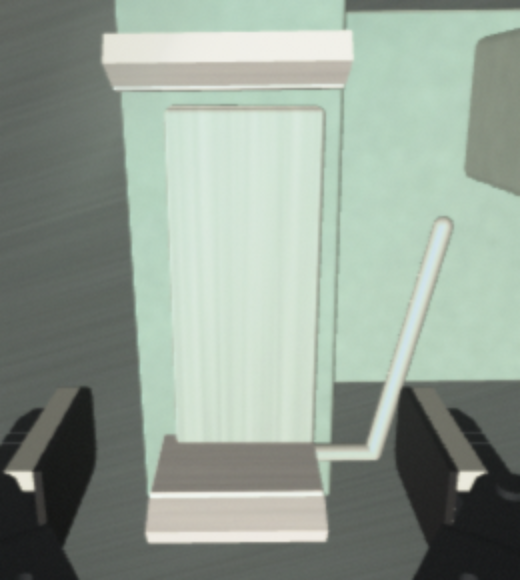

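The pile in the bed looks square: the top lid's edges run from (167,105) and (325,105) down to (177,440) and (317,440), with no lower lid showing beyond them. Next is the left lid.

>>> {"fn": "apply_moves", "kwargs": {
  "commands": [
    {"translation": [-14.2,-46.2,0],"angular": [0,0,0]},
    {"translation": [-14.2,-46.2,0],"angular": [0,0,0]},
    {"translation": [-14.2,-46.2,0],"angular": [0,0,0]},
    {"translation": [-14.2,-46.2,0],"angular": [0,0,0]},
    {"translation": [-14.2,-46.2,0],"angular": [0,0,0]},
    {"translation": [0,0,0],"angular": [0,0,-8]},
    {"translation": [0,0,0],"angular": [0,0,-8]},
    {"translation": [0,0,0],"angular": [0,0,-7.8]}
  ],
  "claw": 1
}}

```text
clock: 11.88
tcp_pos: [514.8, 267.4, 130.3]
tool_rot: [0.0, 0.998, 0.067, -0.001]
ft_force: [0.1, -0.3, -0.6]
width: 85.3
finger_force: 0.0
```

>>> {"fn": "apply_moves", "kwargs": {
  "commands": [
    {"translation": [0,0,0],"angular": [0,0,0]},
    {"translation": [0,0,0],"angular": [0,0,0]},
    {"translation": [0,0,0],"angular": [0,0,0]},
    {"translation": [0,0,0],"angular": [0,0,0]},
    {"translation": [0,0,0],"angular": [0,0,0]}
  ]
}}

```text
clock: 12.5
tcp_pos: [515.2, 267.2, 131.0]
tool_rot: [-0.0, 0.998, 0.064, 0.0]
ft_force: [-0.8, 0.4, 0.6]
width: 85.7
finger_force: 0.0
```

```bash
python3 - <<'E'
from h import *
for i in range(2):
    s,c=snap('w9');g=cv2.GaussianBlur(c['image'],(3,3),0).astype(int).min(2);g[:,:230]=0;g[:,410:]=0
    for t in(150,170):
        r=rect(c,g>t,11,s);print(s['clock'],np.round(s['tcp_pos'],1),np.round(r,1),tomove(s,[r[0],r[1],1],r[4]))
E
```

```text
12.5 [515.2 267.2 131. ] [513.9 265.2 140.3  60.3   7.2] (array([ -1.6,   1.8, 130. ]), np.float64(0.17), array([ 1.e-04,  2.e-04, -1.e+00]))
12.5 [515.2 267.2 131. ] [514.  265.3 138.5  59.7   7.2] (array([ -1.4,   1.7, 130. ]), np.float64(0.1), array([ 1.e-04,  2.e-04, -1.e+00]))
12.55 [515.2 267.2 131. ] [513.8 265.2 140.3  60.3   7.2] (array([ -1.6,   1.8, 130. ]), np.float64(0.17), array([ 0.e+00,  2.e-04, -1.e+00]))
12.55 [515.2 267.2 131. ] [514.  265.3 138.5  59.7   7.2] (array([ -1.4,   1.7, 130. ]), np.float64(0.12), array([ 0.e+00,  2.e-04, -1.e+00]))
```

>>> {"fn": "apply_moves", "kwargs": {
  "commands": [
    {"translation": [-0.5,0.6,20],"angular": [0,0,0.1]},
    {"translation": [0,0,30],"angular": [0,0,0]},
    {"translation": [0,0,30],"angular": [0,0,0]},
    {"translation": [0,0,25],"angular": [0,0,0]},
    {"translation": [0,0,16],"angular": [0,0,0]},
    {"translation": [0,0,7],"angular": [0,0,0]},
    {"translation": [0,0,2.3],"angular": [0,0,0]},
    {"translation": [0,0,0],"angular": [0,0,0]}
  ]
}}

```text
clock: 13.6
tcp_pos: [515.3, 266.8, 1.2]
tool_rot: [-0.0, 0.998, 0.063, 0.001]
ft_force: [-0.5, 0.5, 0.7]
width: 85.1
finger_force: 0.0
```

>>> {"fn": "apply_moves", "kwargs": {
  "commands": [
    {"translation": [0,0,0],"angular": [0,0,0]},
    {"translation": [0,0,0],"angular": [0,0,0]},
    {"translation": [0,0,0],"angular": [0,0,0]},
    {"translation": [0,0,0],"angular": [0,0,0]},
    {"translation": [0,0,0],"angular": [0,0,0]},
    {"translation": [0,0,0],"angular": [0,0,0]}
  ],
  "claw": 0
}}

```text
clock: 14.35
tcp_pos: [515.2, 266.7, 1.9]
tool_rot: [-0.0, 0.998, 0.063, 0.001]
ft_force: [-2.1, -0.6, 7.8]
width: 57.7
finger_force: 63.0
```

>>> {"fn": "apply_moves", "kwargs": {
  "commands": [
    {"translation": [0,0,-12],"angular": [0,0,0]},
    {"translation": [0,0,-35],"angular": [0,0,0]},
    {"translation": [0,0,-45],"angular": [0,0,0]},
    {"translation": [0,0,-38],"angular": [0,0,0]},
    {"translation": [0,0,0],"angular": [0,0,7.9]},
    {"translation": [0,0,0],"angular": [0,0,7.9]},
    {"translation": [0,0,0],"angular": [0,0,7.8]}
  ]
}}

```text
clock: 15.22
tcp_pos: [514.6, 266.5, 131.4]
tool_rot: [-0.0, 0.99, -0.144, 0.0]
ft_force: [-0.1, 0.1, -2.3]
width: 57.6
finger_force: 65.1
```

>>> {"fn": "apply_moves", "kwargs": {
  "commands": [
    {"translation": [14.2,40,0],"angular": [0,0,0]},
    {"translation": [14.2,50,0],"angular": [0,0,0]},
    {"translation": [14.2,50,0],"angular": [0,0,0]},
    {"translation": [14.2,50,0],"angular": [0,0,0]},
    {"translation": [14,40.4,0],"angular": [0,0,0]},
    {"translation": [0,0,0],"angular": [0,0,0]},
    {"translation": [0,0,0],"angular": [0,0,0]},
    {"translation": [0,0,0],"angular": [0,0,0]}
  ]
}}

```text
clock: 16.23
tcp_pos: [517.7, 26.6, 130.7]
tool_rot: [-0.0, 0.99, -0.141, -0.0]
ft_force: [0.2, 0.4, -1.3]
width: 57.9
finger_force: 65.2
```

>>> {"fn": "apply_moves", "kwargs": {
  "commands": [
    {"translation": [0,0,0],"angular": [0,0,0]},
    {"translation": [0,0,0],"angular": [0,0,0]}
  ]
}}

```text
clock: 16.48
tcp_pos: [517.8, 26.2, 130.6]
tool_rot: [-0.0, 0.99, -0.141, -0.0]
ft_force: [-0.2, -0.1, -1.9]
width: 57.3
finger_force: 65.2
```

```bash
python3 - <<'E'
from h import *
s,c=snap('w10');R=rot(s['tool_rot']);print(s['clock'],s['tcp_pos'],s['width'],s['ft_force'],tomove(s,[518.1,25.6,36],-16.44))
im=c['image'];g=im.astype(int)
print('col320',[(v,int(g[v,320,0]),int(g[v,320,1])) for v in range(95,135)])
print('row128',[(u,int(g[128,u,0])) for u in list(range(240,262))+list(range(384,402))])
E
```

```text
16.475 [517.81432512  26.19458707 130.60219254] 57.30151739365127 [-0.18849376 -0.14719819 -1.88360623] (array([ 0.5,  0.5, 94.6]), np.float64(0.18), array([-1.e-04,  1.e-04, -1.e+00]))
col320 [(95, 183, 178), (96, 184, 179), (97, 181, 176), (98, 176, 172), (99, 180, 176), (100, 182, 176), (101, 181, 175), (102, 180, 177), (103, 196, 199), (104, 222, 230), (105, 176, 176), (106, 164, 185), (107, 178, 206), (108, 179, 207), (109, 180, 209), (110, 179, 208), (111, 178, 208), (112, 176, 204), (113, 154, 172), (114, 170, 172), (115, 179, 180), (116, 196, 204), (117, 204, 222), (118, 207, 226), (119, 207, 226), (120, 208, 226), (121, 201, 220), (122, 168, 179), (123, 164, 165), (124, 193, 194), (125, 198, 206), (126, 202, 215), (127, 208, 224), (128, 209, 227), (129, 208, 226), (130, 209, 226), (131, 208, 226), (132, 209, 227), (133, 209, 227), (134, 210, 227)]
row128 [(240, 106), (241, 106), (242, 107), (243, 106), (244, 109), (245, 110), (246, 111), (247, 110), (248, 111), (249, 112), (250, 118), (251, 146), (252, 191), (253, 193), (254, 191), (255, 190), (256, 191), (257, 192), (258, 194), (259, 194), (260, 196), (261, 195), (384, 204), (385, 203), (386, 202), (387, 200), (388, 202), (389, 204), (390, 203), (391, 191), (392, 168), (393, 146), (394, 143), (395, 173), (396, 177), (397, 176), (398, 177), (399, 175), (400, 176), (401, 176)]
```

```bash
python3 - <<'E'
from h import *
s,c=snap('w11');R=rot(s['tool_rot']);g=c['image'].astype(int)
f=lambda pts,z:((ray(c,pts,z,s)-s['tcp_pos'])@R).round(1)
for v in(118,119):print(v,[(u,int(g[v,u,1]-g[v,u,0]),int(g[v,u,0])) for u in list(range(276,292))+list(range(354,368))])
print('stack',f([(282,115),(361,115)],34),'held far',f([(250.7,123.5),(393,123.5)],s['tcp_pos'][2]+10),tomove(s,[518.1,25.6,36],-16.44))
for v in(140,220): 
    row=np.abs(np.diff(g[v,230:410].sum(1)));print(v,[(230+i,int(row[i])) for i in np.argsort(row)[-8:]])
E
```

```text
118 [(276, 28, 175), (277, 27, 176), (278, 27, 176), (279, 28, 176), (280, 27, 178), (281, 28, 176), (282, 25, 178), (283, 18, 185), (284, 20, 201), (285, 21, 201), (286, 20, 200), (287, 21, 201), (288, 21, 202), (289, 21, 201), (290, 19, 201), (291, 20, 200), (354, 20, 204), (355, 19, 205), (356, 18, 205), (357, 20, 203), (358, 19, 202), (359, 18, 202), (360, 18, 203), (361, 17, 202), (362, 10, 172), (363, 12, 153), (364, 26, 176), (365, 28, 179), (366, 28, 179), (367, 28, 180)]
119 [(276, 29, 177), (277, 29, 176), (278, 29, 175), (279, 27, 178), (280, 27, 177), (281, 28, 178), (282, 24, 179), (283, 16, 185), (284, 20, 201), (285, 20, 202), (286, 20, 201), (287, 20, 201), (288, 19, 202), (289, 20, 203), (290, 20, 201), (291, 21, 202), (354, 20, 203), (355, 19, 204), (356, 18, 206), (357, 19, 205), (358, 19, 204), (359, 19, 203), (360, 19, 203), (361, 17, 202), (362, 11, 171), (363, 12, 152), (364, 27, 177), (365, 29, 180), (366, 30, 179), (367, 29, 180)]
stack [[ 69.5 -28.5  96.6]
 [ 69.5  29.7  96.6]] held far [[ 68.3 -28.3 -10. ]
 [ 68.3  30.3 -10. ]] (array([ 0.4,  0.4, 94.6]), np.float64(0.16), array([-2.e-04,  1.e-04, -1.e+00]))
140 [(np.int64(394), 14), (np.int64(389), 23), (np.int64(250), 27), (np.int64(390), 76), (np.int64(391), 89), (np.int64(251), 112), (np.int64(393), 121), (np.int64(252), 126)]
220 [(np.int64(402), 34), (np.int64(255), 38), (np.int64(403), 52), (np.int64(385), 78), (np.int64(386), 79), (np.int64(388), 111), (np.int64(256), 150), (np.int64(257), 160)]
```

>>> {"fn": "apply_moves", "kwargs": {
  "commands": [
    {"translation": [0.7,0.5,14],"angular": [0,0,0.15]},
    {"translation": [0,0,30],"angular": [0,0,0]},
    {"translation": [0,0,25],"angular": [0,0,0]},
    {"translation": [0,0,14],"angular": [0,0,0]},
    {"translation": [0,0,6],"angular": [0,0,0]},
    {"translation": [0,0,3],"angular": [0,0,0]},
    {"translation": [0,0,1.3],"angular": [0,0,0]},
    {"translation": [0,0,0.3],"angular": [0,0,0]}
  ]
}}

```text
clock: 17.58
tcp_pos: [518.9, 24.8, 37.5]
tool_rot: [-0.0, 0.99, -0.143, 0.001]
ft_force: [-0.7, 0.2, -1.5]
width: 58.0
finger_force: 65.1
```

>>> {"fn": "apply_moves", "kwargs": {
  "commands": [
    {"translation": [0,0,0.3],"angular": [0,0,0]},
    {"translation": [0,0,0.4],"angular": [0,0,0]},
    {"translation": [0,0,0.4],"angular": [0,0,0]},
    {"translation": [0,0,0],"angular": [0,0,0]}
  ]
}}

```text
clock: 18.08
tcp_pos: [518.5, 24.9, 36.0]
tool_rot: [-0.0, 0.99, -0.143, 0.0]
ft_force: [0.1, 1.1, -0.5]
width: 57.6
finger_force: 65.3
```

>>> {"fn": "apply_moves", "kwargs": {
  "commands": [
    {"translation": [0,-0.4,0],"angular": [0,0,0]},
    {"translation": [0,0,0.4],"angular": [0,0,0]},
    {"translation": [0,0,0.3],"angular": [0,0,0]},
    {"translation": [0,0,0],"angular": [0,0,0]}
  ]
}}

```text
clock: 18.58
tcp_pos: [518.6, 25.1, 35.9]
tool_rot: [0.0, 0.99, -0.143, 0.0]
ft_force: [-2.1, -0.6, 7.3]
width: 57.3
finger_force: 66.3
```

>>> {"fn": "apply_moves", "kwargs": {
  "commands": [
    {"translation": [0,0,0],"angular": [0,0,0]},
    {"translation": [0,0,0],"angular": [0,0,0]},
    {"translation": [0,0,0],"angular": [0,0,0]},
    {"translation": [0,0,-10],"angular": [0,0,0]},
    {"translation": [0,0,-30],"angular": [0,0,0]},
    {"translation": [0,0,-40],"angular": [0,0,0]},
    {"translation": [0,0,-40],"angular": [0,0,0]},
    {"translation": [0,0,-30],"angular": [0,0,0]}
  ],
  "claw": 0.85
}}

```text
clock: 19.58
tcp_pos: [519.0, 25.2, 187.7]
tool_rot: [-0.0, 0.99, -0.143, 0.001]
ft_force: [-1.3, -0.4, 0.4]
width: 72.8
finger_force: 0.0
```

>>> {"fn": "apply_moves", "kwargs": {
  "commands": [
    {"translation": [0,0,-40],"angular": [0,0,0]},
    {"translation": [0,0,-20],"angular": [0,0,0]},
    {"translation": [0,0,0],"angular": [0,0,0]},
    {"translation": [0,0,0],"angular": [0,0,0]},
    {"translation": [0,0,0],"angular": [0,0,0]},
    {"translation": [0,0,0],"angular": [0,0,0]}
  ],
  "claw": 0
}}

```text
clock: 20.32
tcp_pos: [518.0, 25.2, 244.3]
tool_rot: [0.0, 0.99, -0.143, -0.001]
ft_force: [-0.0, 0.2, -0.4]
width: 0.1
finger_force: 0.0
```

```bash
python3 - <<'E'
from h import *
import pickle
s,c=snap('w12');t=snap('t12','top')[1];print(s['clock'],s['tcp_pos'],s['width'],s['tool_rot']);pickle.dump((s,c,t),open('w12.pkl','wb'))
sc=snap('s12','scene')[1]
a=cv2.resize(c['image'][...,::-1][40:340,190:640],None,fx=1.5,fy=1.5)[:,:460]
a=cv2.resize(c['image'][...,::-1][60:330,200:440],None,fx=2,fy=2)
b=cv2.resize(sc['image'][...,::-1][185:275,245:335],None,fx=3.5,fy=6*540/540,interpolation=cv2.INTER_CUBIC)
cv2.imwrite('pics/cmp.png',np.hstack([a,b[:540]]));print(np.hstack([a,b[:540]]).shape)
E
```

```text
20.325 [517.97856259  25.23474542 244.27646277] 0.10498417881142438 [ 1.93542032e-05  9.89670594e-01 -1.43356952e-01 -9.47911262e-04]
(540, 795, 3)
```

View pics/cmp.png

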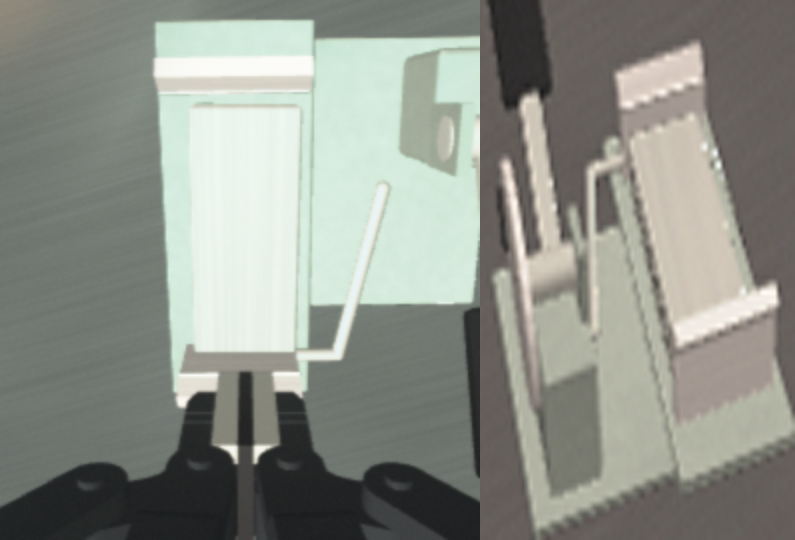

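The pile of three is square in both views: wrist edges x 190–300, with no lower lid showing at the sides. The lids are released and the fingers shut. Next I'll locate the bed frame and the paddle.

```bash
python3 - <<'E'
from h import *
import pickle
s,c,t=pickle.load(open('w12.pkl','rb'));R=rot(s['tool_rot'])
st=ray(c,[(200+165/2,60+94/2),(200+312/2,60+93/2)],10,s);tip=ray(c,[(200+155/2,60+22/2),(200+313/2,60+20/2)],10,s)
print('stop foot',st.round(1),'plate end',tip.round(1))
yaw=np.radians(-16);X=np.array([np.cos(yaw),np.sin(yaw)]);Y=np.array([-X[1],X[0]])
lid=np.array([517.2,25.7])
print('stop x rel lid',(st[:,:2]-lid)@X,'plate edges y rel lid',(tip[:,:2]-lid)@Y, 'yaw',np.degrees(np.arctan2(*(tip[0]-tip[1])[[1,0]]))-90)
d=pickle.load(open('d0.pkl','rb'))['top']
for im,n in((d,'t0'),(t,'t12')):
    g=im['image'].astype(int).max(2);m=np.zeros(g.shape,np.uint8);m[210:250,362:395]=g[210:250,362:395]<48
    k=max(cv2.findContours(m,0,1)[0],key=cv2.contourArea);M=cv2.moments(k);p=(M['m10']/M['m00'],M['m01']/M['m00'])
    w=ray(im,[p],157)[0];print(n,cv2.contourArea(k),np.round(p,1),w.round(1),'rel lid bed xy',(w[:2]-lid)@X,(w[:2]-lid)@Y)
E
```

```text
stop foot [[602.6  46.7  10. ]
 [579.2 -34.6  10. ]] plate end [[640.6  39.8  10. ]
 [616.6 -45.   10. ]]
stop x rel lid [76.34471979 76.19614989] plate edges y rel lid [ 47.56570999 -40.56270836] yaw -15.800907263337834Traceback (most recent call last):
  File "<stdin>", line 12, in <module>
ValueError: max() iterable argument is empty
```

Stop face 76.3 beyond the lid centre puts the lid at bed x = -5.8, which matches the expected -6. The paddle position from the first top view agrees to about 3 mm. Moving above the paddle.

>>> {"fn": "apply_moves", "kwargs": {
  "commands": [
    {"translation": [-12.4,27.8,0],"angular": [0,0,0]},
    {"translation": [-12.4,27.8,0],"angular": [0,0,0]},
    {"translation": [-12.4,27.8,0],"angular": [0,0,0]},
    {"translation": [-12.4,27.8,0],"angular": [0,0,0]},
    {"translation": [0,0,20],"angular": [0,0,0]},
    {"translation": [0,0,20],"angular": [0,0,0]},
    {"translation": [0,0,15],"angular": [0,0,0]},
    {"translation": [0,0,0],"angular": [0,0,0]}
  ]
}}

```text
clock: 21.48
tcp_pos: [438.5, -67.1, 189.3]
tool_rot: [-0.0, 0.99, -0.143, -0.001]
ft_force: [-0.1, -0.1, -0.1]
width: -0.1
finger_force: 0.0
```

>>> {"fn": "apply_moves", "kwargs": {
  "commands": [
    {"translation": [0,0,0],"angular": [0,0,0]},
    {"translation": [0,0,0],"angular": [0,0,0]},
    {"translation": [0,0,0],"angular": [0,0,0]}
  ]
}}

```text
clock: 21.85
tcp_pos: [439.8, -67.4, 190.7]
tool_rot: [0.0, 0.99, -0.143, 0.001]
ft_force: [-0.4, 0.1, -0.5]
width: -0.1
finger_force: 0.0
```

```bash
python3 - <<'E'
from h import *
s,c=snap('w13');R=rot(s['tool_rot']);print(s['tcp_pos'],tomove(s,[439,-67.5,185],-16.4))
a=.489
B=np.array([523.9,27.9]);X=np.array([.961,-.2756]);Y=np.array([.2756,.961])
P=[]
for l,w in((77,-18),(77,18),(147,18),(147,-18)):
    x=50-l*np.cos(a)+5*np.sin(a);z=100+l*np.sin(a)+5*np.cos(a);P.append([*(B+x*X+(-115+w)*Y),z])
print('pred paddle px',proj(c,P,s).round(0).tolist())
g=c['image'].astype(int).max(2)
for v in(260,280,300):print(v,''.join('#' if g[v,u]<60 else '.' for u in range(230,420,3)))
for v in(150,200,240):print(v,''.join('#' if g[v,u]<60 else '.' for u in range(230,420,3)))
E
```

```text
[439.79738719 -67.42518876 190.72084864] (array([-0.7,  0.3,  5.7]), np.float64(-0.08), array([ 1.e-03, -2.e-04, -1.e+00]))
pred paddle px [[349.0, 167.0], [291.0, 168.0], [290.0, 283.0], [352.0, 283.0]]
260 ......................####....##....#####.......................
280 ....................#####.....##.....#####......................
300 ############.#################...#################.#############
150 ................................................................
200 ......................###################.......................
240 ......................###################.......................
```

The paddle shows at x 296–353, centred under the fingertips to within about 2 mm. Pressing in stages.

>>> {"fn": "apply_moves", "kwargs": {
  "commands": [
    {"translation": [0,0,10],"angular": [0,0,0]},
    {"translation": [0,0,6],"angular": [0,0,0]},
    {"translation": [0,0,4],"angular": [0,0,0]},
    {"translation": [0,0,4],"angular": [0,0,0]},
    {"translation": [0,0,4],"angular": [0,0,0]},
    {"translation": [0,0,0],"angular": [0,0,0]}
  ],
  "claw": 0
}}

```text
clock: 22.65
tcp_pos: [439.7, -67.4, 162.3]
tool_rot: [-0.0, 0.99, -0.143, 0.0]
ft_force: [-0.7, -0.1, 4.4]
width: 0.3
finger_force: 1.9
```

>>> {"fn": "apply_moves", "kwargs": {
  "commands": [
    {"translation": [0,0,5],"angular": [0,0,0]},
    {"translation": [0,0,5],"angular": [0,0,0]},
    {"translation": [0,0,5],"angular": [0,0,0]},
    {"translation": [0,0,5],"angular": [0,0,0]}
  ]
}}

```text
clock: 23.15
tcp_pos: [439.4, -67.3, 142.1]
tool_rot: [-0.0, 0.99, -0.143, 0.0]
ft_force: [-0.9, 1.2, 2.5]
width: 0.2
finger_force: 0.8
```

>>> {"fn": "apply_moves", "kwargs": {
  "commands": [
    {"translation": [0,0,5],"angular": [0,0,0]},
    {"translation": [0,0,5],"angular": [0,0,0]},
    {"translation": [0,0,5],"angular": [0,0,0]},
    {"translation": [0,0,5],"angular": [0,0,0]}
  ]
}}

```text
clock: 23.65
tcp_pos: [438.3, -67.0, 121.8]
tool_rot: [-0.0, 0.99, -0.143, -0.001]
ft_force: [-3.3, 0.4, 6.7]
width: -0.1
finger_force: 3.0
```

>>> {"fn": "apply_moves", "kwargs": {
  "commands": [
    {"translation": [0,0,5],"angular": [0,0,0]},
    {"translation": [0,0,5],"angular": [0,0,0]}
  ]
}}

```text
clock: 23.9
tcp_pos: [438.9, -67.2, 111.7]
tool_rot: [-0.0, 0.99, -0.143, -0.0]
ft_force: [-2.0, -0.2, 2.6]
width: -0.5
finger_force: 1.4
```

>>> {"fn": "apply_moves", "kwargs": {
  "commands": [
    {"translation": [0,0,5],"angular": [0,0,0]},
    {"translation": [0,0,5],"angular": [0,0,0]}
  ]
}}

```text
clock: 24.15
tcp_pos: [438.8, -67.1, 101.8]
tool_rot: [-0.0, 0.99, -0.143, -0.001]
ft_force: [-4.1, 1.4, 8.0]
width: 0.2
finger_force: 4.2
```

>>> {"fn": "apply_moves", "kwargs": {
  "commands": [
    {"translation": [0,0,4],"angular": [0,0,0]},
    {"translation": [0,0,0],"angular": [0,0,0]}
  ]
}}

```text
clock: 24.4
tcp_pos: [438.8, -67.1, 98.0]
tool_rot: [-0.0, 0.99, -0.143, -0.001]
ft_force: [-4.6, 0.3, 8.5]
width: -0.1
finger_force: 4.3
```

>>> {"fn": "apply_moves", "kwargs": {
  "commands": [
    {"translation": [0,0,4],"angular": [0,0,0]},
    {"translation": [0,0,0],"angular": [0,0,0]}
  ]
}}

```text
clock: 24.65
tcp_pos: [439.0, -67.2, 94.0]
tool_rot: [-0.0, 0.99, -0.143, -0.0]
ft_force: [-3.8, 1.0, 7.0]
width: 0.0
finger_force: 3.7
```

>>> {"fn": "apply_moves", "kwargs": {
  "commands": [
    {"translation": [0,0,4],"angular": [0,0,0]},
    {"translation": [0,0,0],"angular": [0,0,0]}
  ]
}}

```text
clock: 24.9
tcp_pos: [439.3, -67.3, 90.0]
tool_rot: [-0.0, 0.99, -0.143, -0.0]
ft_force: [-2.5, 1.3, 4.4]
width: -0.1
finger_force: 2.5
```

>>> {"fn": "apply_moves", "kwargs": {
  "commands": [
    {"translation": [0,0,3],"angular": [0,0,0]},
    {"translation": [0,0,0],"angular": [0,0,0]}
  ]
}}

```text
clock: 25.15
tcp_pos: [439.6, -67.4, 87.1]
tool_rot: [-0.0, 0.99, -0.143, 0.0]
ft_force: [-1.7, 0.7, 4.0]
width: 0.3
finger_force: 2.1
```

>>> {"fn": "apply_moves", "kwargs": {
  "commands": [
    {"translation": [0,0,3],"angular": [0,0,0]},
    {"translation": [0,0,0],"angular": [0,0,0]}
  ]
}}

```text
clock: 25.4
tcp_pos: [439.9, -67.5, 84.2]
tool_rot: [-0.0, 0.99, -0.143, 0.0]
ft_force: [-1.7, 1.1, 5.1]
width: 0.3
finger_force: 2.4
```

>>> {"fn": "apply_moves", "kwargs": {
  "commands": [
    {"translation": [0,0,2],"angular": [0,0,0]},
    {"translation": [0,0,0],"angular": [0,0,0]}
  ]
}}

```text
clock: 25.65
tcp_pos: [440.2, -67.6, 82.4]
tool_rot: [0.0, 0.99, -0.143, 0.001]
ft_force: [-0.6, 0.7, 5.1]
width: 0.1
finger_force: 2.9
```

>>> {"fn": "apply_moves", "kwargs": {
  "commands": [
    {"translation": [0,0,1.5],"angular": [0,0,0]},
    {"translation": [0,0,0],"angular": [0,0,0]},
    {"translation": [0,0,0],"angular": [0,0,0]}
  ]
}}

```text
clock: 26.02
tcp_pos: [440.4, -67.6, 81.1]
tool_rot: [0.0, 0.99, -0.143, 0.001]
ft_force: [-0.5, 0.6, 6.8]
width: -0.1
finger_force: 3.3
```

```bash
python3 - <<'E'
from h import *
import pickle
s,c=snap('w14');sc=snap('s14','scene')[1];print(s['clock'],s['tcp_pos'],s['ft_force'])
pickle.dump((s,c,sc),open('w14.pkl','wb'))
B=np.array([523.9,27.9]);X=np.array([.961,-.2756]);Y=np.array([.2756,.961])
b=(s['tcp_pos'][:2]-B);bx=b@X;print('bed xy',bx,b@Y)
from scipy.optimize import brentq
for h in(-11,0,8,11):
    f=lambda q:(100+np.tan(.489-q)*(50-(bx+h))+5/np.cos(.489-q))-s['tcp_pos'][2]
    print(h,brentq(f,0,1))
# jaw front top edge & face in world at z=68, from both views: predicted pixels for jaw x=-72,-83 vs image
W=lambda x,y,z:[*(B+x*X+y*Y),z]
for n,cc,ss in(('scene',sc,None),('wrist',c,s)):
    for jx in(-83,-76,-72,-68): print(n,jx,proj(cc,[W(jx,-20,68),W(jx,0,68),W(jx,20,68)],ss).round(1).tolist())
i=sc['image'].astype(int)
for p in proj(sc,[W(-72,0,68)]): 
    u=int(round(p[0]));print([(v,i[v,u].tolist()) for v in range(int(p[1])-8,int(p[1])+12)])
E
```

```text
26.025 [440.4043612  -67.59752734  81.11212436] [-0.53564137  0.61253652  6.8011092 ]
bed xy -53.92019035343943 -114.78452183015958
-11 0.6948457211571016
0 0.7161470489282508
8 0.7345918360549918
11 0.7422934069248006
scene -83 [[288.9, 199.6], [295.8, 198.1], [302.6, 196.7]]
scene -76 [[289.6, 201.1], [296.5, 199.7], [303.3, 198.2]]
scene -72 [[290.0, 202.0], [296.9, 200.5], [303.7, 199.1]]
scene -68 [[290.3, 202.9], [297.3, 201.4], [304.1, 199.9]]
wrist -83 [[155.4, 297.9], [120.6, 298.1], [85.9, 298.4]]
wrist -76 [[153.4, 287.2], [118.2, 287.4], [83.1, 287.7]]
wrist -72 [[152.2, 280.9], [116.8, 281.2], [81.4, 281.4]]
wrist -68 [[151.0, 274.6], [115.4, 274.9], [79.8, 275.1]]
[(192, [101, 95, 91]), (193, [103, 96, 93]), (194, [100, 94, 92]), (195, [100, 94, 92]), (196, [141, 133, 128]), (197, [224, 209, 200]), (198, [220, 206, 196]), (199, [218, 204, 194]), (200, [213, 200, 189]), (201, [220, 206, 195]), (202, [226, 214, 202]), (203, [165, 154, 147]), (204, [159, 150, 142]), (205, [158, 149, 141]), (206, [153, 146, 136]), (207, [207, 199, 184]), (208, [205, 196, 182]), (209, [206, 196, 182]), (210, [204, 195, 183]), (211, [202, 192, 178])]
```

```bash
python3 - <<'E'
from h import *
import pickle
s,c,sc=pickle.load(open('w14.pkl','rb'));i=c['image'].astype(int)
print([(v,i[v,112].tolist()) for v in range(255,310,2)])
B=np.array([523.9,27.9]);X=np.array([.961,-.2756])
P=ray(c,[(112,v) for v in(270,275,280,285)],68,s)[:,:2];print(((P-B)@X).round(1))
E
```

```text
[(255, [219, 233, 226]), (257, [218, 233, 226]), (259, [217, 232, 226]), (261, [196, 206, 193]), (263, [134, 131, 124]), (265, [136, 133, 126]), (267, [136, 132, 125]), (269, [135, 132, 124]), (271, [149, 145, 136]), (273, [240, 243, 240]), (275, [229, 233, 230]), (277, [204, 199, 188]), (279, [205, 199, 188]), (281, [204, 200, 188]), (283, [204, 199, 188]), (285, [203, 197, 186]), (287, [206, 200, 189]), (289, [207, 203, 191]), (291, [206, 201, 188]), (293, [207, 201, 189]), (295, [203, 198, 188]), (297, [233, 230, 221]), (299, [239, 236, 229]), (301, [240, 236, 229]), (303, [239, 237, 228]), (305, [185, 184, 173]), (307, [106, 111, 104]), (309, [107, 111, 106])]
[-64.9 -68.  -71.2 -74.4]
```

```bash
python3 - <<'E'
from h import *
import pickle
B=np.array([523.9,27.9]);X=np.array([.961,-.2756])
for f,u in(('w8.pkl',318),('w6.pkl',470),('w14.pkl',112),('w14.pkl',90)):
    D=pickle.load(open(f,'rb'));s,c=D[:2];i=c['image'].astype(int)
    lo,hi=dict(w8=(290,335),w6=(232,275),w14=(262,310))[f[:-4]]
    col=i[lo:hi,u].sum(1);d=np.diff(col);e=[(lo+j+.5,int(d[j])) for j in range(len(d)) if abs(d[j])>60]
    print(f,[(v,x,float(((ray(c,[(u,v)],68,s)[0,:2]-B)@X).round(1))) for v,x in e])
E
```

```text
w8.pkl [(304.5, 79, -74.3), (305.5, 237, -75.2), (308.5, -88, -77.9), (325.5, 71, -93.3), (330.5, -236, -98.0), (331.5, -141, -98.9)]
w6.pkl [(232.5, -61, -54.2), (236.5, -95, -58.7), (237.5, -101, -59.9), (252.5, 235, -77.1), (253.5, 61, -78.3), (254.5, -115, -79.4), (265.5, 70, -92.5), (270.5, -313, -98.5), (271.5, -88, -99.7)]
w14.pkl [(271.5, 214, -65.8), (272.5, 79, -66.5), (275.5, -95, -68.4), (296.5, 85, -81.8), (304.5, -152, -87.1), (305.5, -190, -87.8)]
w14.pkl [(271.5, 163, -65.7), (272.5, 133, -66.4), (275.5, -112, -68.3), (296.5, 72, -81.7), (304.5, -79, -87.0), (305.5, -266, -87.7)]
```

The jaw's back edge has moved 11.0 mm against the 11 expected at the third notch. The push is 6.8 N, and the geometry gives 0.72–0.74 rad. Handing in.

```bash
python3 - <<'E'
from rig import bot
s=bot.observe();print(s['clock'],s['tcp_pos'],s['ft_force']);print(bot.finish_job())
E
```

```text
26.125 [440.39406746 -67.59458544  81.10257516] [0.05422133 0.33943667 6.11613043]
the job is handed in; nothing more can be done
None
```

Both loose lids are stacked squarely on the bed lid and released, and the job was handed in at 26 s with the lever held at about its third notch (about 0.73 rad, pushing 6–7 N, jaw moved 11 mm as expected); I did not look at the pile again after the jaw closed on it.

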